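Reverse the row of lapping-paste pots

TASK

The next polishing job works through the pastes from the other end: move the four paste pots from the wooden storage rack into the grey metal bench rack in reverse order, so that the pot now first from the left (as the robot sees it) stands last from the left, the second stands third, and so on, one pot upright on the floor of each bay. The coloured labels on the wooden rack keep showing the original order; never tip a pot over, and leave the tea glass standing where it is.

Things in the scene. Friction and masses are not known exactly. Their poses are not given: they have to be found in the camera images.
- pot_red: lapping-paste pot: closed upright white cylinder, 40 mm across and 64 mm high, with a ribbed red lid (the top 18 mm, the same 40 mm across) and a red band round its middle; about 0.12 kg. Origin: centre of its underside, z up along its axis. Loose; at the start it stands centred in a bay of the wooden storage rack, just behind the red label tile.
- pot_yellow: lapping-paste pot: closed upright white cylinder, 40 mm across and 64 mm high, with a ribbed yellow lid (the top 18 mm, the same 40 mm across) and a yellow band round its middle; about 0.12 kg. Origin: centre of its underside, z up along its axis. Loose; at the start it stands centred in a bay of the wooden storage rack, just behind the yellow label tile.
- pot_green: lapping-paste pot: closed upright white cylinder, 40 mm across and 64 mm high, with a ribbed green lid (the top 18 mm, the same 40 mm across) and a green band round its middle; about 0.12 kg. Origin: centre of its underside, z up along its axis. Loose; at the start it stands centred in a bay of the wooden storage rack, just behind the green label tile.
- pot_blue: lapping-paste pot: closed upright white cylinder, 40 mm across and 64 mm high, with a ribbed blue lid (the top 18 mm, the same 40 mm across) and a blue band round its middle; about 0.12 kg. Origin: centre of its underside, z up along its axis. Loose; at the start it stands centred in a bay of the wooden storage rack, just behind the blue label tile.
- label_red: red label tile, 16 x 40 x 3 mm, fixed on the front rail of the wooden storage rack, in front of the bay where the red-lidded pot starts; it stays there all through and so shows the original order. Origin: centre of its underside; the centre of its bay lies 47 mm from it along its +x; its y runs along the row, to the left as the robot sees it.
- label_yellow: yellow label tile, 16 x 40 x 3 mm, fixed on the front rail of the wooden storage rack, in front of the bay where the yellow-lidded pot starts; it stays there all through and so shows the original order. Origin: centre of its underside; the centre of its bay lies 47 mm from it along its +x; its y runs along the row, to the left as the robot sees it.
- label_green: green label tile, 16 x 40 x 3 mm, fixed on the front rail of the wooden storage rack, in front of the bay where the green-lidded pot starts; it stays there all through and so shows the original order. Origin: centre of its underside; the centre of its bay lies 47 mm from it along its +x; its y runs along the row, to the left as the robot sees it.
- label_blue: blue label tile, 16 x 40 x 3 mm, fixed on the front rail of the wooden storage rack, in front of the bay where the blue-lidded pot starts; it stays there all through and so shows the original order. Origin: centre of its underside; the centre of its bay lies 47 mm from it along its +x; its y runs along the row, to the left as the robot sees it.
- storage_rack: wooden rack, 70 x 262 mm plus a label rail (24 mm wide, 20 mm high) along its front (-x) side, where the pots start in any order; 4 bays in a row, centres at x = 0, y = +96, +32, -32, -96 mm (first to fourth from the left); bay 58 x 58 mm inside, floor at z = 6 mm, walls 6 mm thick with tops at z = 20 mm. Fixed, turned up to 17 degrees. Origin: underside, mid-row; x away from robot, y left, z up.
- bench_rack: grey metal rack, 70 x 262 mm, empty at the start, to the left or right of the wooden rack; 4 bays in a row, centres at x = 0, y = +96, +32, -32, -96 mm (first to fourth from the left); bay 58 x 58 mm inside, floor at z = 6 mm, walls 6 mm thick with tops at z = 20 mm. Fixed, turned up to 17 degrees. Origin: underside, mid-row; x away from robot, y left, z up.
- glass: tea glass with a rest of tea, 57 mm across, 78 mm high, standing on the bench beyond the racks; a loose bystander. Origin: centre of its underside, z up.
Things that resemble listed ones, but are neither listed nor needed, are in the scene too. There is more than one size of the pot_blue; the job needs the larger.

How it is judged:
By the outcome, as a careful person would: the job done as asked, in the order asked, and still so for the second after the job is handed in, with the robot touching nothing.
It also fails if it takes over 99 s, if anything falls off the work surface, if the arm or the gripper's body presses on something with over 40 N, if the wrist force passes 120 N, or if a joint passes its speed limit or range.

ROBOT

A 6-joint arm with a two-finger parallel gripper is mounted at the origin on a cart in front of the work surface, level with it; the furniture and walls round the work are solid. World frame = base frame: x ahead of the robot, y to its left, z up, the work surface at z = 0. Lengths are in m, angles in degrees, forces in N, time in s.
With the tool pointing down it reaches from about 0.35 to 0.925 m from the base axis. Payload 6.4 kg.
Tool frame: the origin (TCP) lies at the very end of the fingers, on their centre line; the grasp point (between the pads) lies 19 mm behind it; z points along the fingers, y is the line along which they close (so a half turn about z gives the same grasp; the last joint's range is limited). The gripper opens to 85 mm and grips with 20 to 120 N. Pads are 22 mm wide; open, the fingers measure 114 mm over their backs; the gripper's body (76 mm by 85 mm) begins 54 mm behind the grasp point. The pads swing forward as they close: fully open they stand 13 mm farther back than shut.
Start: joints at [-78.845, 14.043, 89.255, -0, 76.702, -9.975], TCP at [0.234, -0.606, 0.231] pointing down, gripper open.
Joint ranges: [-179.41, 179.41], [-58.25, 129.5], [7.25, 145.43], [-54.29, 234.29], [11.92, 165.04], [-157.13, 157.13]. Speed limits (degrees/s): [147.25, 147.25, 180, 180, 180, 180].

INTERFACE

Orientations are given as a 3x3 rotation matrix whose columns are the frame's x, y, z axes.
In Python, from plant import telemetry, viewer, r gives the robot as it stands. The module is installed in compiled form; this text tells all that it offers.
- The arm moves only by the shell command python3 -m inch 'ROWS' [OPENING] [FORCE]. ROWS is JSON, a list of rows, each an object with "offset": the shift along the world's x, y, z in units of 0.2 m (1.0 is 0.2 m), a list of three; "turn": the turn, a rotation vector about the world's x, y, z in units of 180 degrees (1.0 is 180 degrees), a list of three. In form: [{"offset": [x, y, z], "turn": [ax, ay, az]}, ...]. A call has 1 to 20 rows; each row is the pose to reach, as a shift and turn from the pose commanded when the call began, turning the shorter way round; what a row does not reach only later rows make up. A row lasts 1/10 s, in which the tool goes at most 50 mm and 8.59 degrees, less where a joint would pass 70% of its speed; a pose out of reach is approached as far as the arm can. A call with a number of a shift or a turn outside -1 to 1 is refused whole. A call with a gripper value outside its range is refused whole. OPENING is the finger opening in mm, from 0 to 85.4, set as the call begins (- or left out, the last holds). The fingers move at their own pace and stop on an object; FORCE is the grip in N (left out, the last holds). Time passes only in rows, so rows that repeat a pose let the fingers close. It gives the time, the measured TCP pose, the force, the opening and the grip force at its end, in the units of the state.
- telemetry.state(): the state, without advancing time (a new reading comes with each control period).
- viewer.capture(name): name is "scene" or "top"; returns the picture (384x512x3 uint8, red, green, blue); there is no depth.
- viewer.get_calibration(name): a dict with "fovy" (degrees; the focal length in pixels is half the picture's height over the tangent of half this angle, whatever the lens; pixels are square), "cx", "cy" (the principal point, pixels), "R" (3x3) and "t" (3): a world point X has camera coordinates R X + t. Camera axes: x right, y down, z forward; pixel columns grow to the right and rows downward; lengths in m; the calibration is good to about 2 mm. A picture is of the moment at which its call begins. get_calibration takes no time and is no camera call.
- r.hand_in(): hands the job in; it is judged then, once.
The state is a dict: "t": time; "joints": joint angles; "joint_vel": joint speeds; "joint_efforts": joint torques, N m; "position": TCP position; "tcp_rot": TCP orientation; "contact_force": force on the tool from outside, world axes, zero at the start; "wrist_torque": the same for the moment, N m; "width": finger opening in m; "finger_force": force on a finger pad.
Only numpy, scipy, OpenCV 4.12 (cv2) and the standard library are available. Lean on these libraries where they do the work, as an engineer would, in place of code of your own. Each camera call takes 0.05 s, during which the arm holds its last target. There are 200 camera calls.

## Working session

There is one attempt and no reset: what is moved stays moved. The work goes in short steps, Python scripts to look and compute and a shell command to move; the robot and the scene stay as the last step left them, time stands still between calls to the robot, and variables do not carry over. Pictures are saved under pics/ and viewed, at most 14 in all, crops included, and the job is handed in when it is done.

```bash
mkdir -p pics
python3 - <<'E'
from plant import telemetry, viewer, r
import cv2
for n in("scene","top"):
    im=viewer.capture(n); cv2.imwrite(f"pics/{n}0.png",im[:,:,::-1]); c=viewer.get_calibration(n); print(n,c)
s=telemetry.state(); print(s)
E
```

```text
scene {'fovy': 54.18628565234331, 'cx': 260.7826765917649, 'cy': 191.6807282397162, 'R': array([[ 0.71057849, -0.70349258,  0.01328137],
       [-0.27532628, -0.29537114, -0.91485044],
       [ 0.64751343,  0.64641633, -0.40357438]]), 't': array([-0.4224835 ,  0.21719973,  0.4944579 ])}
top {'fovy': 51.16441436522111, 'cx': 254.51694458932542, 'cy': 196.0732958780037, 'R': array([[ 1.92581976e-02, -9.99810198e-01,  2.94777783e-03],
       [-9.93125016e-01, -1.94697494e-02, -1.15428034e-01],
       [ 1.15463518e-01, -7.04576028e-04, -9.93311472e-01]]), 't': array([-0.00432571,  0.59051747,  1.07036958])}
{'t': 0.1, 'joints': array([-7.88453920e+01,  1.40793260e+01,  8.93191194e+01, -2.22452936e-04,
        7.67018063e+01, -9.97582194e+00]), 'joint_vel': array([ 0.03423579, -0.14720128, -0.15802331,  0.03055317, -0.07100723,
       -0.11891722]), 'joint_efforts': array([ 1.08929326e-04, -4.30670571e+01, -3.27129829e+01, -1.24236694e-04,
        2.81471839e-03, -1.98862580e-05]), 'position': array([ 0.234218  , -0.6057894 ,  0.23028816]), 'tcp_rot': array([[ 9.32761936e-01,  3.60492793e-01, -3.42203241e-04],
       [ 3.60492831e-01, -9.32760406e-01,  1.71593645e-03],
       [ 2.99389089e-04, -1.72392202e-03, -9.99998469e-01]]), 'contact_force': array([ 0.20117255,  0.21484146, -0.20241043]), 'wrist_torque': array([ 0.0412788 , -0.01901336, -0.04570855]), 'finger_force': 0.0, 'width': 0.08522926061235196}
```

View pics/scene0.png

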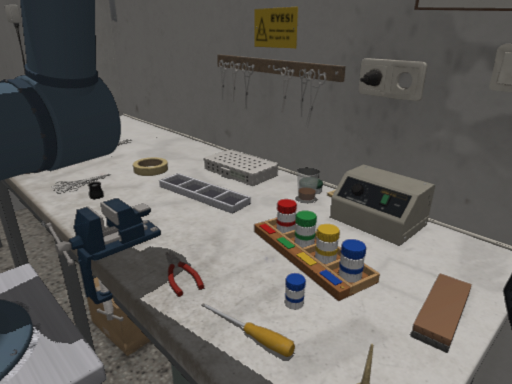

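View pics/top0.png

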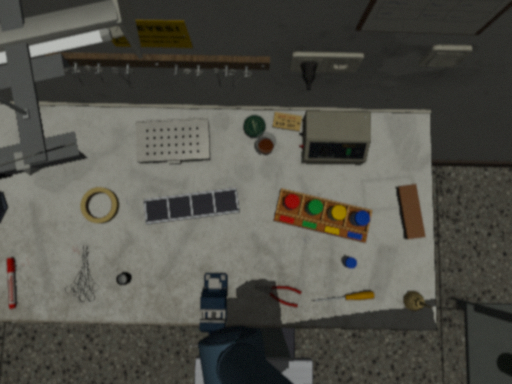

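The candidates in the top view are the rack pots red (291,201), green (316,207), yellow (339,212) and large blue (362,218). The loose blue pot at (349,262) is the smaller decoy, and the green round object at (254,126) isn't a pot. The tea glass is at (264,146) and the bench rack at (191,205). I pick the four pots standing behind the labels, and next I fit the rack poses and check the choice in a close crop.

```bash
cat > h.py <<'E'
import numpy as np, cv2
from plant import telemetry, viewer, r
C={n:viewer.get_calibration(n) for n in("scene","top")}
def F(n): return 192/np.tan(np.radians(C[n]["fovy"]/2))
def proj(n,X):
    c=C[n]; p=np.atleast_2d(X)@c["R"].T+c["t"]
    return p[:,:2]/p[:,2:]*F(n)+[c["cx"],c["cy"]]
def back(n,uv,z):
    c=C[n]; uv=np.atleast_2d(uv); d=np.c_[(uv-[c["cx"],c["cy"]])/F(n),np.ones(len(uv))]@c["R"]
    o=-c["R"].T@c["t"]; return o+d*((z-o[2])/d[:,2])[:,None]
Y=np.array([96,32,-32,-96])/1000
def rt(p,x,y,z=0):
    c,s=np.cos(p[2]),np.sin(p[2]); x,y=np.broadcast_arrays(x,y)
    return np.c_[p[0]+c*x-s*y,p[1]+s*x+c*y,np.full(len(np.atleast_1d(x)),z)]
E
python3 - <<'E'
from h import *
from scipy.optimize import least_squares
im=cv2.imread("pics/top0.png"); hsv=cv2.cvtColor(im,cv2.COLOR_BGR2HSV).astype(int)
# rough rack from lid pixels (z=.07)
lid=back("top",[(291,201),(316,207),(339,212),(362,218)],.07)[:,:2]
print("lids",lid.round(3))
lab=back("top",[(286,219),(309,225),(331,230),(354,236)],.023)[:,:2]
f=lambda p:np.r_[(rt(p,0*Y,Y)[:,:2]-lid).ravel(),(rt(p,0*Y-.047,Y)[:,:2]-lab).ravel()]
s=least_squares(f,[.5,-.2,-.2]); S=s.x; print("S",S[:2],np.degrees(S[2]),"resid mm",(f(S)*1000).round(1))
# bench rack: dark bay blobs
g=cv2.cvtColor(im,cv2.COLOR_BGR2GRAY)[185:228,138:245]
n,l,st,ce=cv2.connectedComponentsWithStats((g<70).astype(np.uint8))
k=[i for i in range(1,n) if st[i,4]>150]; ce=ce[k][np.argsort(ce[k][:,0])]+[138,185]; print(ce,st[k][:,4])
if len(ce)==4:
    b=back("top",ce,.01)[:,:2]; fb=lambda p:(rt(p,0*Y,Y)[:,:2]-b).ravel()
    B=least_squares(fb,[.5,.2,.1]).x; print("B",B[:2],np.degrees(B[2]),(fb(B)*1000).round(1))
    np.savez("racks.npz",S=S,B=B)
    for nme in("top","scene"):
        v=cv2.imread(f"pics/{nme}0.png"); k=4 if nme=="top" else 3; x0,y0,x1,y1=(135,150,330+50,275) if nme=="top" else (150,160,400,310)
        v=cv2.resize(v[y0:y1,x0:x1],None,fx=3,fy=3,interpolation=cv2.INTER_CUBIC); 
        for P in(S,B):
            for X in(rt(P,[-.035,.035,.035,-.035],[.131,.131,-.131,-.131],.02),):
                cv2.polylines(v,[np.int32((proj(nme,X)-[x0,y0]+.5)*3)],True,(255,0,255),1)
            for y in Y: cv2.polylines(v,[np.int32((proj(nme,rt(P,[-.029,.029,.029,-.029],[y+.029,y+.029,y-.029,y-.029],.02))-[x0,y0]+.5)*3)],True,(0,255,255),1)
        cv2.imwrite(f"pics/{nme}1.png",v)
E
```

```text
lids [[ 0.575 -0.09 ]
 [ 0.56  -0.157]
 [ 0.548 -0.218]
 [ 0.533 -0.279]]
S [ 0.55410073 -0.18557624] -12.637971074452093 resid mm [ 0.1 -1.8  0.8  2.4 -1.1  1.  -0.3 -0.6 -0.5 -0.5  0.9  0.7 -0.5 -1.
  0.7 -0.2]
[[156.53652393 209.65743073]
 [179.35805627 206.70588235]
 [202.20671835 203.80361757]
 [225.23857868 200.86040609]] [394 387 391 397]
B [0.56387387 0.18521679] 8.459686695490882 [ 0.1 -0.7  0.  -0.4  0.   0.  -0.2  1.1]
```

View pics/top1.png

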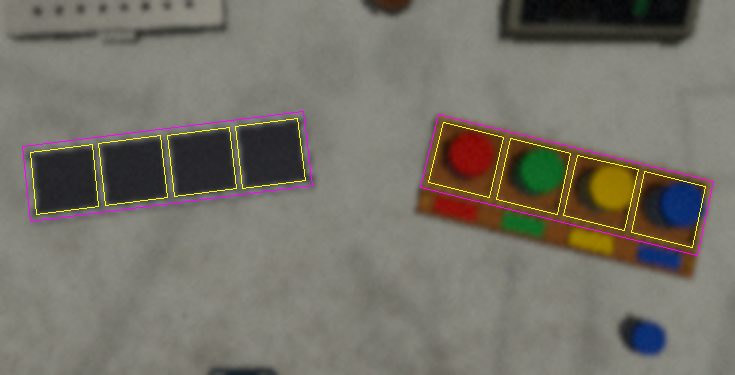

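View pics/scene1.png

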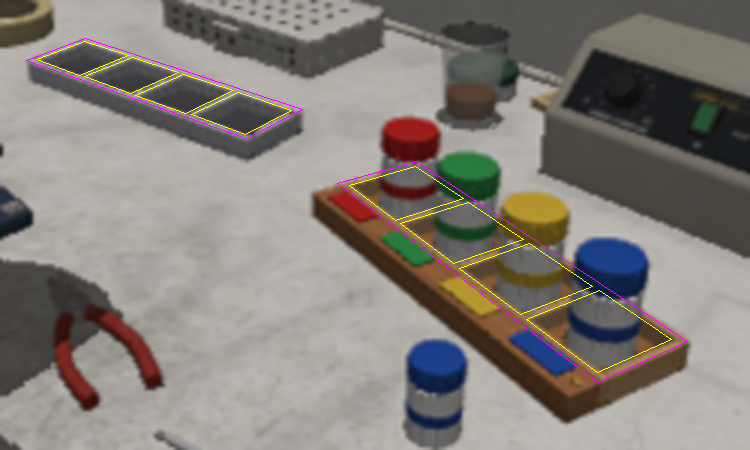

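The overlays fit both views: storage rack at (0.554,-0.186) turned -12.6°, bench rack at (0.564,0.185) turned +8.5°. The large blue pot stands in the rack at about (607,300) in the scene crop, and the small decoy stands loose at (435,390). I'm going above the blue pot now.

```bash
python3 -m inch '[{"offset":[0.75,0.8,-0.2],"turn":[0,0,0.16]},{"offset":[0.75,0.8,-0.2],"turn":[0,0,0.16]},{"offset":[0.75,0.8,-0.2],"turn":[0,0,0.16]},{"offset":[0.75,0.8,-0.2],"turn":[0,0,0.16]},{"offset":[0.75,0.8,-0.2],"turn":[0,0,0.16]},{"offset":[0.75,0.8,-0.2],"turn":[0,0,0.16]}]' 70 30
python3 -m inch '[{"offset":[0.7455,0.8335,-0.2],"turn":[0,0,0.1524]},{"offset":[0.7455,0.8335,-0.2],"turn":[0,0,0.1524]},{"offset":[0.7455,0.8335,-0.2],"turn":[0,0,0.1524]},{"offset":[0.7455,0.8335,-0.2],"turn":[0,0,0.1524]},{"offset":[0.7455,0.8335,-0.2],"turn":[0,0,0.1524]},{"offset":[0.7455,0.8335,-0.2],"turn":[0,0,0.1524]},{"offset":[0.7455,0.8335,-0.2],"turn":[0,0,0.1524]},{"offset":[0.7455,0.8335,-0.2],"turn":[0,0,0.1524]}]'
cat > look.py <<'E'
import sys; from h import *
n=sys.argv[1]; cam=sys.argv[2]; x0,y0,x1,y1=map(int,sys.argv[3:7])
v=viewer.capture(cam)[y0:y1,x0:x1,::-1]; cv2.imwrite(f"pics/{n}.png",cv2.resize(v,None,fx=3,fy=3,interpolation=cv2.INTER_CUBIC))
s=telemetry.state(); R=s["tcp_rot"]; print(s["t"],s["position"],np.degrees(np.arctan2(R[1,1],R[0,1])),R[:,2],s["joints"])
E
python3 look.py a scene 220 120 460 310
```

```text
t: 0.7
position: [0.3857, -0.4432, 0.1898]
tcp_rot: [[0.64, 0.768, -0.001], [0.768, -0.64, 0.003], [0.001, -0.003, -1.0]]
contact_force: [-0.6, 0.0, -1.0]
width: 0.0702
finger_force: 0.0
t: 1.5
position: [0.5328, -0.2812, 0.1516]
tcp_rot: [[0.221, 0.975, 0.0], [0.975, -0.221, -0.001], [-0.001, 0.0, -1.0]]
contact_force: [-0.6, 0.3, 0.0]
width: 0.0704
finger_force: 0.0
1.55 [ 0.53280233 -0.28124082  0.15170546] -12.761444046787597 [ 3.87132637e-04 -6.87366513e-04 -9.99999689e-01] [-3.85918462e+01  1.24856933e+01  9.98580827e+01 -1.83275688e-02
  6.76143221e+01 -2.58234196e+01]
```

View pics/a.png

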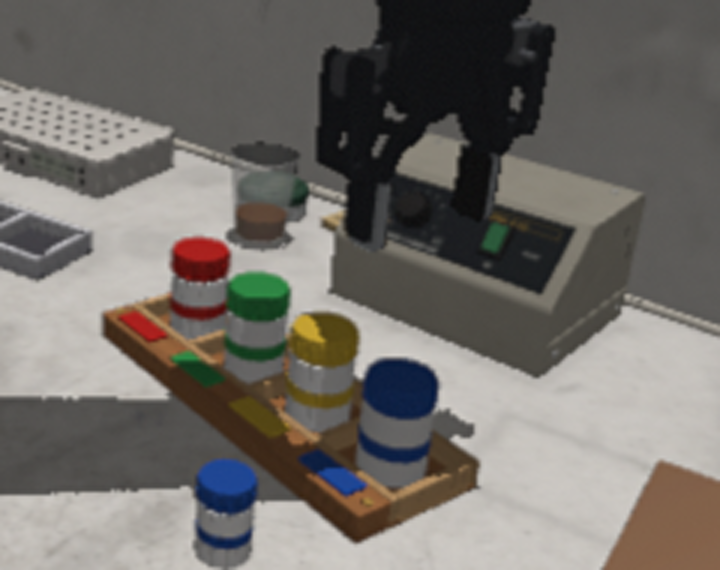

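```bash
python3 - <<'E'
from h import *
print(proj("scene",[[.5328,-.2812,.1517],[.5328+.035*.975,-.2812-.035*.22,.155],[.5328-.035*.975,-.2812+.035*.22,.155],[.5331,-.2793,.07]]).round(1), "crop", )
print(((proj("scene",[[.5328+.035*.975,-.2812-.035*.22,.155],[.5328-.035*.975,-.2812+.035*.22,.155],[.5331,-.2793,.07]])-[220,120])*3).round())
E
python3 look.py b top 260 160 400 280
```

```text
[[358.9 201. ]
 [374.6 194.5]
 [342.8 203.9]
 [352.2 244.6]] crop
[[464. 224.]
 [368. 252.]
 [397. 374.]]
1.6 [ 0.53281593 -0.28113322  0.15170674] -12.761406843350946 [ 4.33171905e-04 -6.04934988e-04 -9.99999723e-01] [-3.85851735e+01  1.24806932e+01  9.98638420e+01 -1.25608259e-02
  6.76144480e+01 -2.58189793e+01]
```

View pics/b.png

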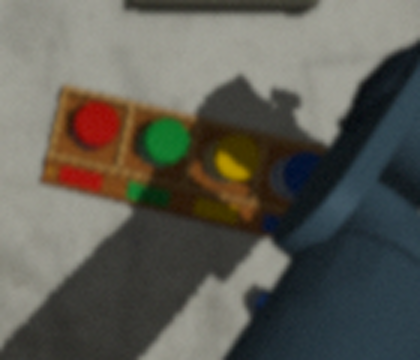

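The scene crop shows the open fingers at (368,245) and (475,220), where the projection puts them. The blue lid at (400,375) is centred below them, and in the top crop the arm covers it. Descending and gripping.

```bash
python3 -m inch '[{"offset":[0,0.01,-0.2],"turn":[0,0,0]},{"offset":[0,0.01,-0.4],"turn":[0,0,0]},{"offset":[0,0.01,-0.5],"turn":[0,0,0]},{"offset":[0,0.01,-0.59],"turn":[0,0,0]},{"offset":[0,0.01,-0.59],"turn":[0,0,0]},{"offset":[0,0.01,-0.59],"turn":[0,0,0]}]'
python3 -m inch '[{"offset":[0,0,0],"turn":[0,0,0]},{"offset":[0,0,0],"turn":[0,0,0]},{"offset":[0,0,0],"turn":[0,0,0]},{"offset":[0,0,0],"turn":[0,0,0]},{"offset":[0,0,0],"turn":[0,0,0]},{"offset":[0,0,0],"turn":[0,0,0]},{"offset":[0,0,0],"turn":[0,0,0]},{"offset":[0,0,0],"turn":[0,0,0]}]' 30 30
python3 look.py c scene 220 120 460 310
```

```text
t: 2.2
position: [0.5333, -0.2785, 0.0338]
tcp_rot: [[0.22, 0.976, 0.0], [0.976, -0.22, -0.0], [-0.0, 0.0, -1.0]]
contact_force: [0.4, 0.6, 0.5]
width: 0.0701
finger_force: 0.0
t: 3.0
position: [0.5344, -0.2785, 0.035]
tcp_rot: [[0.219, 0.976, 0.002], [0.976, -0.219, -0.002], [-0.002, 0.002, -1.0]]
contact_force: [-0.7, -1.1, 6.4]
width: 0.0393
finger_force: 29.9
3.05 [ 0.53436491 -0.2784835   0.03505372] -12.623173573672025 [ 0.00188221 -0.00196765 -0.99999629] [-3.82867359e+01  2.19947008e+01  1.02076847e+02 -2.62101334e-02
  5.57739545e+01 -2.56487514e+01]
```

View pics/c.png

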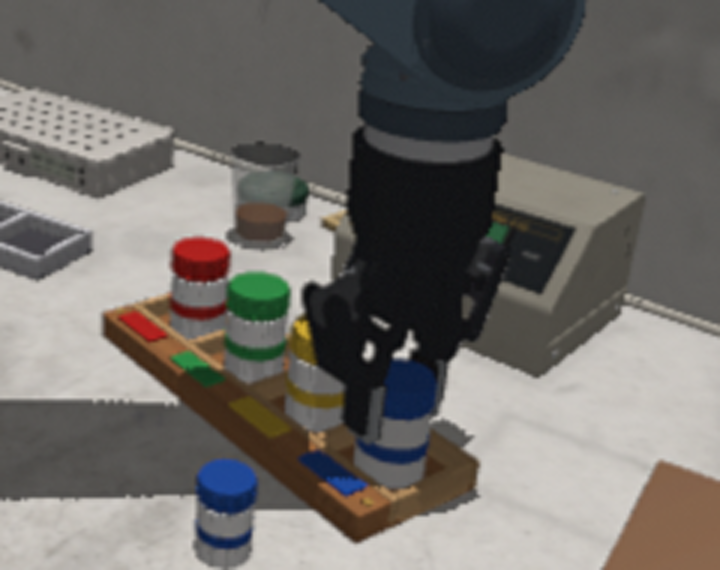

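Grip is firm on the large blue pot, width 39 mm. Lifting and carrying it towards bay 1.

```bash
python3 -m inch '[{"offset":[0,0,0.1],"turn":[0,0,0]},{"offset":[0,0,0.3],"turn":[0,0,0]},{"offset":[0,0,0.5],"turn":[0,0,0]},{"offset":[0,0,0.6],"turn":[0,0,0]},{"offset":[0,0,0.6],"turn":[0,0,0]}]'
python3 -m inch '[{"offset":[0,0.1,0],"turn":[0,0,0.01]},{"offset":[0.01,0.3,0],"turn":[0,0,0.02]},{"offset":[0.02,0.5,0],"turn":[0,0,0.03]},{"offset":[0.02,0.7,0],"turn":[0,0,0.03]},{"offset":[0.026,0.93,0],"turn":[0,0,0.039]}]'
python3 -m inch '[{"offset":[0,0.2,0],"turn":[0,0,0.01]},{"offset":[0.01,0.4,0],"turn":[0,0,0.02]},{"offset":[0.02,0.6,0],"turn":[0,0,0.03]},{"offset":[0.02,0.8,0],"turn":[0,0,0.03]},{"offset":[0.026,0.93,0],"turn":[0,0,0.039]}]'
python3 -m inch '[{"offset":[0,0.2,0],"turn":[0,0,0.01]},{"offset":[0.01,0.4,0],"turn":[0,0,0.02]},{"offset":[0.02,0.6,0],"turn":[0,0,0.03]},{"offset":[0.02,0.8,0],"turn":[0,0,0.03]},{"offset":[0.026,0.9,0],"turn":[0,0,0.039]},{"offset":[0.026,0.934,0],"turn":[0,0,0.039]},{"offset":[0.026,0.934,0],"turn":[0,0,0.039]},{"offset":[0.026,0.934,0],"turn":[0,0,0.039]}]'
python3 look.py d scene 130 60 370 250
```

```text
t: 3.55
position: [0.5353, -0.2789, 0.1573]
tcp_rot: [[0.219, 0.976, 0.006], [0.976, -0.219, -0.005], [-0.003, 0.007, -1.0]]
contact_force: [0.1, 0.1, -0.5]
width: 0.0392
finger_force: 30.9
t: 4.05
position: [0.5366, -0.0889, 0.1505]
tcp_rot: [[0.097, 0.995, -0.004], [0.995, -0.097, 0.002], [0.002, -0.005, -1.0]]
contact_force: [0.3, 1.2, -1.3]
width: 0.0393
finger_force: 30.8
t: 4.55
position: [0.5411, 0.0977, 0.1504]
tcp_rot: [[-0.028, 1.0, -0.005], [1.0, 0.028, 0.001], [0.001, -0.005, -1.0]]
contact_force: [-0.2, -0.2, -0.9]
width: 0.0394
finger_force: 30.8
t: 5.35
position: [0.5482, 0.2803, 0.1521]
tcp_rot: [[-0.146, 0.989, -0.002], [0.989, 0.146, -0.001], [-0.001, -0.002, -1.0]]
contact_force: [-0.1, -0.2, -1.0]
width: 0.0393
finger_force: 30.8
5.4 [0.54856435 0.28010034 0.15248002] 8.354573125502208 [-1.43715866e-03 -6.82731720e-04 -9.99998734e-01] [ 1.65215291e+01  1.42055252e+01  9.77178623e+01 -1.51747037e-02
  6.81666808e+01  8.17259034e+00]
```

View pics/d.png

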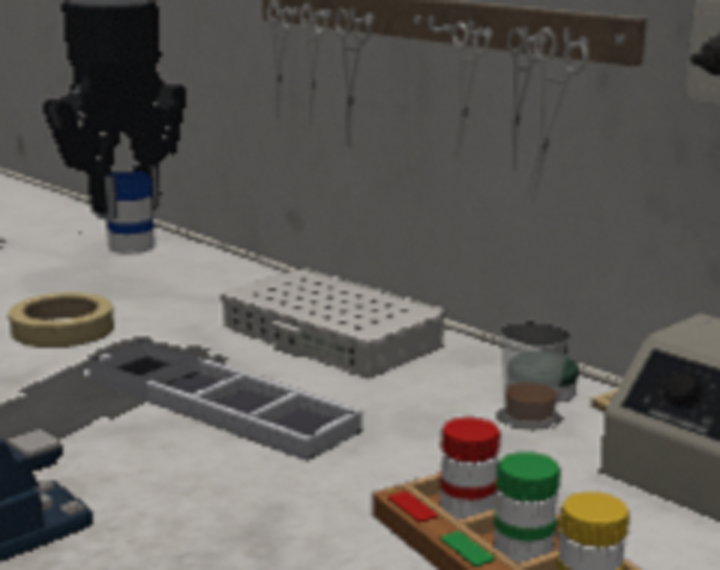

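The pot hangs upright at (130,210), above bay 1 at (140,365). Lowering and releasing it.

```bash
python3 -m inch '[{"offset":[0.005,0,-0.15],"turn":[0,0,0]},{"offset":[0.005,0,-0.35],"turn":[0,0,0]},{"offset":[0.005,0,-0.5],"turn":[0,0,0]},{"offset":[0.005,0,-0.56],"turn":[0,0,0]},{"offset":[0.005,0,-0.58],"turn":[0,0,0]},{"offset":[0.005,0,-0.595],"turn":[0,0,0]},{"offset":[0.005,0,-0.595],"turn":[0,0,0]},{"offset":[0.005,0,-0.595],"turn":[0,0,0]}]'
python3 -m inch '[{"offset":[0,0,0],"turn":[0,0,0]},{"offset":[0,0,0],"turn":[0,0,0]},{"offset":[0,0,0],"turn":[0,0,0]},{"offset":[0,0,0],"turn":[0,0,0]},{"offset":[0,0,0],"turn":[0,0,0]}]' 70
python3 -m inch '[{"offset":[0,0,0.1],"turn":[0,0,0]},{"offset":[0,0,0.3],"turn":[0,0,0]},{"offset":[0,0,0.5],"turn":[0,0,0]},{"offset":[0,0,0.6],"turn":[0,0,0]},{"offset":[0,0,0.6],"turn":[0,0,0]}]'
python3 look.py e scene 130 60 370 250
```

```text
t: 6.2
position: [0.5512, 0.2815, 0.036]
tcp_rot: [[-0.146, 0.989, 0.003], [0.989, 0.146, 0.001], [0.0, 0.003, -1.0]]
contact_force: [-0.5, -1.3, -1.9]
width: 0.0391
finger_force: 30.8
t: 6.7
position: [0.5501, 0.2813, 0.0344]
tcp_rot: [[-0.147, 0.989, 0.0], [0.989, 0.147, 0.0], [0.0, 0.0, -1.0]]
contact_force: [0.3, 0.5, -0.4]
width: 0.07
finger_force: 0.0
t: 7.2
position: [0.5525, 0.282, 0.1587]
tcp_rot: [[-0.147, 0.989, 0.008], [0.989, 0.147, 0.002], [0.001, 0.008, -1.0]]
contact_force: [-0.4, 0.2, 0.4]
width: 0.07
finger_force: 0.0
7.25 [0.55098401 0.28150403 0.15597335] 8.426398253191536 [ 3.35510588e-03  9.64516782e-04 -9.99993906e-01] [ 1.65783695e+01  1.41632035e+01  9.73717351e+01 -2.02798332e-03
  6.82650507e+01  8.15267309e+00]
```

View pics/e.png

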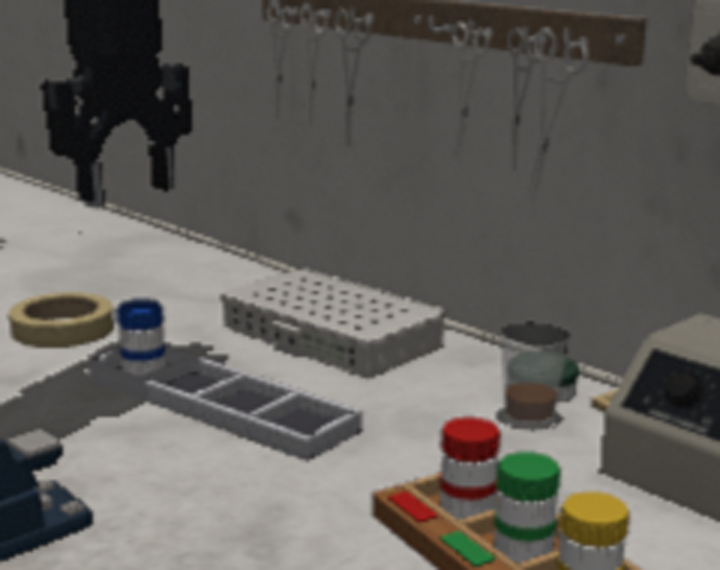

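Blue stands upright in bay 1, at (142,335). Next is yellow.

```bash
python3 -m inch '[{"offset":[0,-0.2,0],"turn":[0,0,-0.01]},{"offset":[0,-0.4,0],"turn":[0,0,-0.02]},{"offset":[0,-0.6,0],"turn":[0,0,-0.03]},{"offset":[-0.005,-0.83,0],"turn":[0,0,-0.039]}]'
python3 -m inch '[{"offset":[0,-0.2,0],"turn":[0,0,-0.01]},{"offset":[0,-0.4,0],"turn":[0,0,-0.02]},{"offset":[0,-0.6,0],"turn":[0,0,-0.03]},{"offset":[-0.005,-0.83,0],"turn":[0,0,-0.039]}]'
python3 -m inch '[{"offset":[0,-0.2,0],"turn":[0,0,-0.01]},{"offset":[0,-0.4,0],"turn":[0,0,-0.02]},{"offset":[0,-0.6,0],"turn":[0,0,-0.03]},{"offset":[-0.006,-0.83,0],"turn":[0,0,-0.039]},{"offset":[-0.006,-0.83,0],"turn":[0,0,-0.039]},{"offset":[-0.006,-0.83,0],"turn":[0,0,-0.039]},{"offset":[-0.006,-0.83,0],"turn":[0,0,-0.039]},{"offset":[-0.006,-0.83,0],"turn":[0,0,-0.039]}]'
python3 look.py f scene 220 120 460 310
```

```text
t: 7.65
position: [0.5474, 0.1141, 0.1519]
tcp_rot: [[-0.024, 1.0, -0.004], [1.0, 0.024, 0.0], [0.0, -0.004, -1.0]]
contact_force: [1.2, -0.1, 0.3]
width: 0.0704
finger_force: 0.0
t: 8.05
position: [0.5465, -0.0517, 0.152]
tcp_rot: [[0.098, 0.995, -0.004], [0.995, -0.098, 0.001], [0.001, -0.004, -1.0]]
contact_force: [1.2, -0.4, -0.6]
width: 0.0705
finger_force: 0.0
t: 8.85
position: [0.5466, -0.2153, 0.1535]
tcp_rot: [[0.217, 0.976, -0.001], [0.976, -0.217, 0.001], [0.001, -0.001, -1.0]]
contact_force: [0.6, 0.4, -0.2]
width: 0.0697
finger_force: 0.0
8.9 [ 0.54674567 -0.21536539  0.15378942] -12.530782389568813 [-7.71303753e-04  6.06404704e-04 -9.99999519e-01] [-3.25492251e+01  1.05012913e+01  1.01935521e+02  5.95941035e-03
  6.76191327e+01 -2.00207037e+01]
```

View pics/f.png

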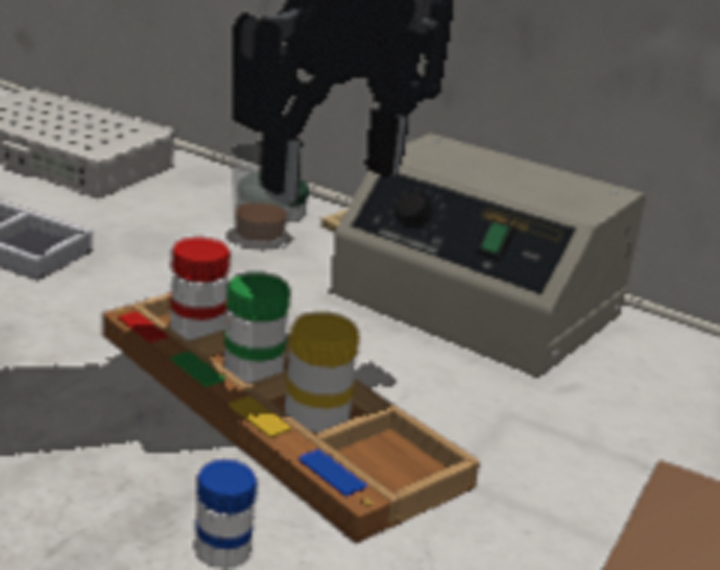

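Fingers are open above yellow, whose lid is at (322,335) in the crop, and bay 4 is empty. Grasping and carrying to bay 2.

```bash
python3 -m inch '[{"offset":[0,-0.007,-0.2],"turn":[0,0,0]},{"offset":[0,-0.007,-0.4],"turn":[0,0,0]},{"offset":[0,-0.007,-0.5],"turn":[0,0,0]},{"offset":[0,-0.007,-0.6],"turn":[0,0,0]},{"offset":[0,-0.007,-0.6],"turn":[0,0,0]},{"offset":[0,-0.007,-0.6],"turn":[0,0,0]}]'
python3 -m inch '[{"offset":[0,0,0],"turn":[0,0,0]},{"offset":[0,0,0],"turn":[0,0,0]},{"offset":[0,0,0],"turn":[0,0,0]},{"offset":[0,0,0],"turn":[0,0,0]},{"offset":[0,0,0],"turn":[0,0,0]},{"offset":[0,0,0],"turn":[0,0,0]},{"offset":[0,0,0],"turn":[0,0,0]},{"offset":[0,0,0],"turn":[0,0,0]}]' 30 30
python3 -m inch '[{"offset":[0,0,0.1],"turn":[0,0,0]},{"offset":[0,0,0.3],"turn":[0,0,0]},{"offset":[0,0,0.5],"turn":[0,0,0]},{"offset":[0,0,0.6],"turn":[0,0,0]},{"offset":[0,0,0.6],"turn":[0,0,0]}]'
python3 -m inch '[{"offset":[0,0.1,0],"turn":[0,0,0.01]},{"offset":[0.01,0.3,0],"turn":[0,0,0.02]},{"offset":[0.02,0.5,0],"turn":[0,0,0.03]},{"offset":[0.02,0.72,0],"turn":[0,0,0.039]}]'
python3 -m inch '[{"offset":[0,0.2,0],"turn":[0,0,0.01]},{"offset":[0.01,0.4,0],"turn":[0,0,0.02]},{"offset":[0.02,0.6,0],"turn":[0,0,0.03]},{"offset":[0.02,0.72,0],"turn":[0,0,0.039]}]'
python3 -m inch '[{"offset":[0,0.2,0],"turn":[0,0,0.01]},{"offset":[0.01,0.4,0],"turn":[0,0,0.02]},{"offset":[0.02,0.6,0],"turn":[0,0,0.03]},{"offset":[0.02,0.7,0],"turn":[0,0,0.039]},{"offset":[0.021,0.728,0],"turn":[0,0,0.039]},{"offset":[0.021,0.728,0],"turn":[0,0,0.039]},{"offset":[0.021,0.728,0],"turn":[0,0,0.039]}]'
```

```text
t: 9.5
position: [0.5471, -0.2176, 0.0346]
tcp_rot: [[0.218, 0.976, -0.0], [0.976, -0.218, 0.0], [0.0, -0.0, -1.0]]
contact_force: [0.5, -0.0, -0.3]
width: 0.0697
finger_force: 0.0
t: 10.3
position: [0.5479, -0.2188, 0.036]
tcp_rot: [[0.219, 0.976, 0.002], [0.976, -0.219, -0.001], [-0.001, 0.002, -1.0]]
contact_force: [-0.8, 0.5, 6.0]
width: 0.0395
finger_force: 29.9
t: 10.8
position: [0.5488, -0.2195, 0.1583]
tcp_rot: [[0.219, 0.976, 0.006], [0.976, -0.219, -0.004], [-0.003, 0.007, -1.0]]
contact_force: [0.5, -0.7, -2.0]
width: 0.0392
finger_force: 30.8
t: 11.2
position: [0.549, -0.0718, 0.1515]
tcp_rot: [[0.097, 0.995, -0.004], [0.995, -0.097, 0.002], [0.001, -0.004, -1.0]]
contact_force: [0.5, 0.1, -0.9]
width: 0.0391
finger_force: 30.8
t: 11.6
position: [0.5524, 0.0733, 0.1514]
tcp_rot: [[-0.029, 1.0, -0.005], [1.0, 0.029, 0.001], [0.001, -0.005, -1.0]]
contact_force: [0.5, -0.6, -1.1]
width: 0.0391
finger_force: 30.8
t: 12.3
position: [0.5582, 0.2147, 0.1531]
tcp_rot: [[-0.146, 0.989, -0.002], [0.989, 0.146, -0.001], [-0.0, -0.002, -1.0]]
contact_force: [0.7, -0.5, -1.8]
width: 0.0392
finger_force: 30.8
```

```bash
python3 -m inch '[{"offset":[0.005,0.01,-0.15],"turn":[0,0,0]},{"offset":[0.005,0.01,-0.35],"turn":[0,0,0]},{"offset":[0.005,0.01,-0.5],"turn":[0,0,0]},{"offset":[0.005,0.01,-0.56],"turn":[0,0,0]},{"offset":[0.005,0.01,-0.58],"turn":[0,0,0]},{"offset":[0.005,0.01,-0.595],"turn":[0,0,0]},{"offset":[0.005,0.01,-0.595],"turn":[0,0,0]},{"offset":[0.005,0.01,-0.595],"turn":[0,0,0]}]'
python3 -m inch '[{"offset":[0,0,0],"turn":[0,0,0]},{"offset":[0,0,0],"turn":[0,0,0]},{"offset":[0,0,0],"turn":[0,0,0]},{"offset":[0,0,0],"turn":[0,0,0]},{"offset":[0,0,0],"turn":[0,0,0]}]' 70
python3 -m inch '[{"offset":[0,0,0.1],"turn":[0,0,0]},{"offset":[0,0,0.3],"turn":[0,0,0]},{"offset":[0,0,0.5],"turn":[0,0,0]},{"offset":[0,0,0.6],"turn":[0,0,0]},{"offset":[0,0,0.6],"turn":[0,0,0]}]'
python3 -m inch '[{"offset":[0,-0.2,0],"turn":[0,0,-0.01]},{"offset":[0,-0.4,0],"turn":[0,0,-0.02]},{"offset":[0,-0.6,0],"turn":[0,0,-0.04]},{"offset":[0,-0.8,0],"turn":[0,0,-0.05]},{"offset":[0.005,-0.93,0],"turn":[0,0,-0.058]}]'
python3 -m inch '[{"offset":[0,-0.2,0],"turn":[0,0,-0.01]},{"offset":[0,-0.4,0],"turn":[0,0,-0.02]},{"offset":[0,-0.6,0],"turn":[0,0,-0.04]},{"offset":[0,-0.8,0],"turn":[0,0,-0.05]},{"offset":[0.005,-0.927,0],"turn":[0,0,-0.059]},{"offset":[0.005,-0.927,0],"turn":[0,0,-0.059]},{"offset":[0.005,-0.927,0],"turn":[0,0,-0.059]},{"offset":[0.005,-0.927,0],"turn":[0,0,-0.059]}]'
python3 look.py g scene 130 120 390 310
```

```text
t: 13.1
position: [0.5612, 0.2176, 0.0369]
tcp_rot: [[-0.146, 0.989, 0.003], [0.989, 0.146, 0.0], [0.0, 0.003, -1.0]]
contact_force: [0.0, -0.1, -0.9]
width: 0.0394
finger_force: 30.8
t: 13.6
position: [0.56, 0.2174, 0.0353]
tcp_rot: [[-0.147, 0.989, 0.0], [0.989, 0.147, 0.0], [0.0, 0.0, -1.0]]
contact_force: [0.3, 0.9, 0.5]
width: 0.0702
finger_force: 0.0
t: 14.1
position: [0.5625, 0.2179, 0.1597]
tcp_rot: [[-0.147, 0.989, 0.008], [0.989, 0.147, 0.001], [0.0, 0.008, -1.0]]
contact_force: [0.1, -0.0, 0.2]
width: 0.0701
finger_force: 0.0
t: 14.6
position: [0.5599, 0.0292, 0.1535]
tcp_rot: [[0.038, 0.999, -0.003], [0.999, -0.038, 0.0], [-0.0, -0.003, -1.0]]
contact_force: [-0.4, 1.1, 0.1]
width: 0.0699
finger_force: 0.0
t: 15.4
position: [0.5615, -0.1528, 0.1542]
tcp_rot: [[0.218, 0.976, -0.002], [0.976, -0.218, 0.001], [0.001, -0.002, -1.0]]
contact_force: [0.1, 0.9, 0.4]
width: 0.0698
finger_force: 0.0
15.45 [ 0.56168677 -0.15268405  0.15451592] -12.548452411210217 [-1.18302738e-03  8.15574002e-04 -9.99998968e-01] [-2.63666277e+01  9.74880137e+00  1.02715820e+02  1.27232516e-02
  6.76168631e+01 -1.38230080e+01]
```

View pics/g.png

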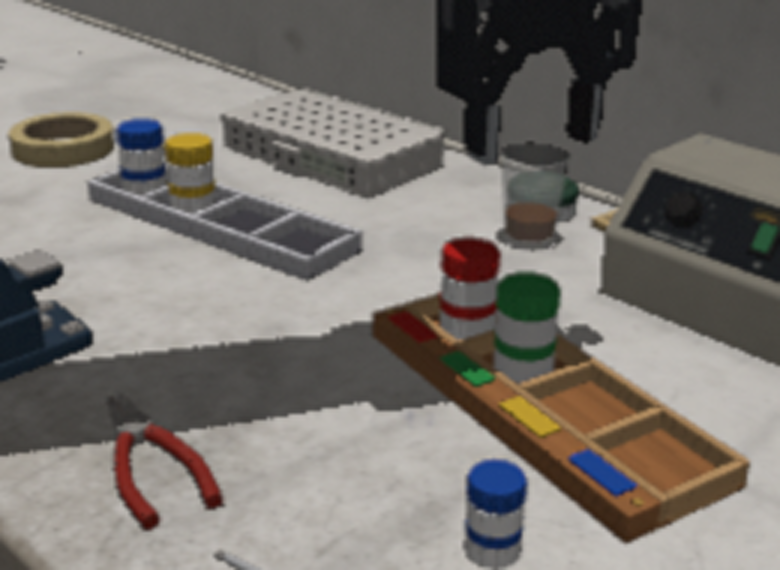

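Blue (140,155) and yellow (190,170) stand upright in bays 1 and 2. The fingers are above green, at (527,320). Grasping and carrying to bay 3.

```bash
python3 -m inch '[{"offset":[0,-0.007,-0.2],"turn":[0,0,0]},{"offset":[0,-0.007,-0.4],"turn":[0,0,0]},{"offset":[0,-0.007,-0.5],"turn":[0,0,0]},{"offset":[0,-0.007,-0.605],"turn":[0,0,0]},{"offset":[0,-0.007,-0.605],"turn":[0,0,0]},{"offset":[0,-0.007,-0.605],"turn":[0,0,0]}]'
python3 -m inch '[{"offset":[0,0,0],"turn":[0,0,0]},{"offset":[0,0,0],"turn":[0,0,0]},{"offset":[0,0,0],"turn":[0,0,0]},{"offset":[0,0,0],"turn":[0,0,0]},{"offset":[0,0,0],"turn":[0,0,0]},{"offset":[0,0,0],"turn":[0,0,0]},{"offset":[0,0,0],"turn":[0,0,0]},{"offset":[0,0,0],"turn":[0,0,0]}]' 30 30
python3 -m inch '[{"offset":[0,0,0.1],"turn":[0,0,0]},{"offset":[0,0,0.3],"turn":[0,0,0]},{"offset":[0,0,0.5],"turn":[0,0,0]},{"offset":[0,0,0.6],"turn":[0,0,0]},{"offset":[0,0,0.6],"turn":[0,0,0]}]'
python3 -m inch '[{"offset":[0,0.1,0],"turn":[0,0,0.01]},{"offset":[0.01,0.3,0],"turn":[0,0,0.02]},{"offset":[0.02,0.5,0],"turn":[0,0,0.04]},{"offset":[0.02,0.77,0],"turn":[0,0,0.058]}]'
python3 -m inch '[{"offset":[0,0.2,0],"turn":[0,0,0.01]},{"offset":[0.01,0.4,0],"turn":[0,0,0.03]},{"offset":[0.02,0.6,0],"turn":[0,0,0.04]},{"offset":[0.02,0.7,0],"turn":[0,0,0.05]},{"offset":[0.017,0.77,0],"turn":[0,0,0.059]},{"offset":[0.017,0.77,0],"turn":[0,0,0.059]},{"offset":[0.017,0.77,0],"turn":[0,0,0.059]}]'
```

```text
t: 16.05
position: [0.5621, -0.1546, 0.0345]
tcp_rot: [[0.218, 0.976, -0.0], [0.976, -0.218, 0.0], [0.0, -0.0, -1.0]]
contact_force: [-0.2, -0.2, 0.3]
width: 0.0701
finger_force: 0.0
t: 16.85
position: [0.5632, -0.1558, 0.036]
tcp_rot: [[0.219, 0.976, 0.003], [0.976, -0.219, -0.001], [-0.0, 0.003, -1.0]]
contact_force: [-0.2, 1.2, 6.5]
width: 0.0392
finger_force: 30.6
t: 17.35
position: [0.5642, -0.1565, 0.1584]
tcp_rot: [[0.219, 0.976, 0.007], [0.976, -0.219, -0.004], [-0.002, 0.008, -1.0]]
contact_force: [1.1, 0.0, -1.2]
width: 0.039
finger_force: 30.7
t: 17.75
position: [0.5649, -0.0046, 0.1521]
tcp_rot: [[0.038, 0.999, -0.003], [0.999, -0.038, 0.0], [0.0, -0.003, -1.0]]
contact_force: [0.9, 0.6, -0.9]
width: 0.0392
finger_force: 30.6
t: 18.45
position: [0.569, 0.1479, 0.1534]
tcp_rot: [[-0.146, 0.989, -0.001], [0.989, 0.146, -0.001], [-0.0, -0.001, -1.0]]
contact_force: [0.5, -0.5, -0.6]
width: 0.0389
finger_force: 30.6
```

```bash
python3 -m inch '[{"offset":[0,0.027,-0.1],"turn":[0,0,0]},{"offset":[0,0.027,-0.3],"turn":[0,0,0]},{"offset":[0,0.027,-0.5],"turn":[0,0,0]},{"offset":[0,0.027,-0.56],"turn":[0,0,0]},{"offset":[0,0.027,-0.58],"turn":[0,0,0]},{"offset":[0,0.027,-0.595],"turn":[0,0,0]},{"offset":[0,0.027,-0.595],"turn":[0,0,0]},{"offset":[0,0.027,-0.595],"turn":[0,0,0]}]'
python3 -m inch '[{"offset":[0,0,0],"turn":[0,0,0]},{"offset":[0,0,0],"turn":[0,0,0]},{"offset":[0,0,0],"turn":[0,0,0]},{"offset":[0,0,0],"turn":[0,0,0]},{"offset":[0,0,0],"turn":[0,0,0]}]' 70
python3 -m inch '[{"offset":[0,0,0.1],"turn":[0,0,0]},{"offset":[0,0,0.3],"turn":[0,0,0]},{"offset":[0,0,0.5],"turn":[0,0,0]},{"offset":[0,0,0.6],"turn":[0,0,0]},{"offset":[0,0,0.6],"turn":[0,0,0]}]'
python3 -m inch '[{"offset":[0,-0.15,0],"turn":[0,0,-0.01]},{"offset":[0.01,-0.3,0],"turn":[0,0,-0.03]},{"offset":[0.01,-0.45,0],"turn":[0,0,-0.04]},{"offset":[0.016,-0.61,0],"turn":[0,0,-0.058]}]'
python3 -m inch '[{"offset":[0,-0.15,0],"turn":[0,0,-0.01]},{"offset":[0.01,-0.3,0],"turn":[0,0,-0.03]},{"offset":[0.01,-0.45,0],"turn":[0,0,-0.04]},{"offset":[0.016,-0.618,0],"turn":[0,0,-0.059]},{"offset":[0.016,-0.618,0],"turn":[0,0,-0.059]},{"offset":[0.016,-0.618,0],"turn":[0,0,-0.059]},{"offset":[0.016,-0.618,0],"turn":[0,0,-0.059]}]'
python3 look.py i scene 130 120 390 310
```

```text
t: 19.25
position: [0.5708, 0.154, 0.0372]
tcp_rot: [[-0.146, 0.989, 0.003], [0.989, 0.146, 0.0], [-0.0, 0.003, -1.0]]
contact_force: [0.7, -0.6, -1.0]
width: 0.0397
finger_force: 30.7
t: 19.75
position: [0.5694, 0.154, 0.0353]
tcp_rot: [[-0.147, 0.989, 0.0], [0.989, 0.147, -0.0], [-0.0, 0.0, -1.0]]
contact_force: [-0.1, -0.2, -0.8]
width: 0.0698
finger_force: 0.0
t: 20.25
position: [0.5719, 0.1543, 0.1596]
tcp_rot: [[-0.147, 0.989, 0.008], [0.989, 0.147, 0.001], [-0.001, 0.008, -1.0]]
contact_force: [0.6, -0.1, -0.5]
width: 0.0697
finger_force: 0.0
t: 20.65
position: [0.5715, 0.0312, 0.1534]
tcp_rot: [[0.037, 0.999, -0.003], [0.999, -0.037, 0.0], [0.0, -0.003, -1.0]]
contact_force: [0.4, 0.4, 0.6]
width: 0.07
finger_force: 0.0
t: 21.35
position: [0.5753, -0.0907, 0.1542]
tcp_rot: [[0.218, 0.976, -0.002], [0.976, -0.218, 0.001], [0.001, -0.002, -1.0]]
contact_force: [-0.0, -0.2, 0.1]
width: 0.0697
finger_force: 0.0
21.4 [ 0.5753675  -0.09050597  0.15443999] -12.55517482092718 [-1.37442373e-03  6.78190947e-04 -9.99998826e-01] [-2.00904657e+01  9.80574034e+00  1.02659467e+02  1.02116236e-02
  6.76220976e+01 -7.53917029e+00]
```

View pics/i.png

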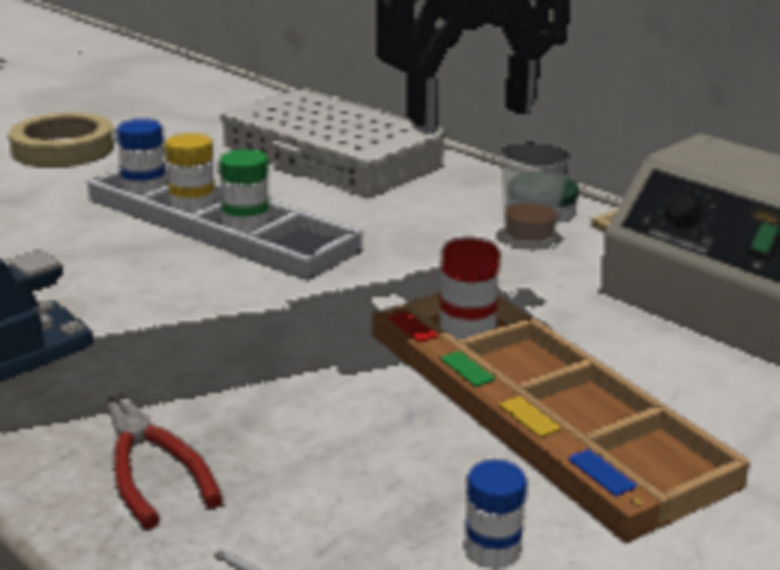

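Green stands in bay 3 at (243,185), and the fingers are above red at (470,285). Grasping and carrying to bay 4.

```bash
python3 -m inch '[{"offset":[0,-0.007,-0.2],"turn":[0,0,0]},{"offset":[0,-0.007,-0.4],"turn":[0,0,0]},{"offset":[0,-0.007,-0.5],"turn":[0,0,0]},{"offset":[0,-0.007,-0.605],"turn":[0,0,0]},{"offset":[0,-0.007,-0.605],"turn":[0,0,0]},{"offset":[0,-0.007,-0.605],"turn":[0,0,0]}]'
python3 -m inch '[{"offset":[0,0,0],"turn":[0,0,0]},{"offset":[0,0,0],"turn":[0,0,0]},{"offset":[0,0,0],"turn":[0,0,0]},{"offset":[0,0,0],"turn":[0,0,0]},{"offset":[0,0,0],"turn":[0,0,0]},{"offset":[0,0,0],"turn":[0,0,0]},{"offset":[0,0,0],"turn":[0,0,0]},{"offset":[0,0,0],"turn":[0,0,0]}]' 30 30
python3 -m inch '[{"offset":[0,0,0.1],"turn":[0,0,0]},{"offset":[0,0,0.3],"turn":[0,0,0]},{"offset":[0,0,0.5],"turn":[0,0,0]},{"offset":[0,0,0.6],"turn":[0,0,0]},{"offset":[0,0,0.6],"turn":[0,0,0]}]'
python3 -m inch '[{"offset":[0,0.1,0],"turn":[0,0,0.01]},{"offset":[0,0.25,0],"turn":[0,0,0.03]},{"offset":[0,0.4,0],"turn":[0,0,0.06]},{"offset":[0,0.55,0],"turn":[0,0,0.08]},{"offset":[0.01,0.7,0],"turn":[0,0,0.1]},{"offset":[0.015,0.85,0],"turn":[0,0,0.117]},{"offset":[0.015,0.91,0],"turn":[0,0,0.117]},{"offset":[0.015,0.91,0],"turn":[0,0,0.117]},{"offset":[0.015,0.91,0],"turn":[0,0,0.117]}]'
```

```text
t: 22.0
position: [0.5758, -0.0922, 0.0344]
tcp_rot: [[0.218, 0.976, -0.0], [0.976, -0.218, 0.0], [0.0, -0.0, -1.0]]
contact_force: [0.2, -0.5, 1.2]
width: 0.07
finger_force: 0.0
t: 22.8
position: [0.577, -0.0932, 0.036]
tcp_rot: [[0.219, 0.976, 0.002], [0.976, -0.219, -0.001], [-0.0, 0.002, -1.0]]
contact_force: [-1.9, 1.3, 6.5]
width: 0.0394
finger_force: 30.4
t: 23.3
position: [0.5781, -0.0938, 0.1584]
tcp_rot: [[0.219, 0.976, 0.007], [0.976, -0.219, -0.003], [-0.001, 0.008, -1.0]]
contact_force: [0.5, -0.5, -0.8]
width: 0.0391
finger_force: 30.9
t: 24.2
position: [0.5783, 0.0883, 0.1532]
tcp_rot: [[-0.146, 0.989, -0.002], [0.989, 0.146, -0.001], [-0.0, -0.002, -1.0]]
contact_force: [-0.6, 0.6, -1.4]
width: 0.0395
finger_force: 30.9
```

```bash
python3 -m inch '[{"offset":[0,0.01,-0.1],"turn":[0,0,0]},{"offset":[0,0.01,-0.3],"turn":[0,0,0]},{"offset":[0,0.01,-0.5],"turn":[0,0,0]},{"offset":[0,0.01,-0.56],"turn":[0,0,0]},{"offset":[0,0.01,-0.58],"turn":[0,0,0]},{"offset":[0,0.01,-0.595],"turn":[0,0,0]},{"offset":[0,0.01,-0.595],"turn":[0,0,0]},{"offset":[0,0.01,-0.595],"turn":[0,0,0]}]'
python3 -m inch '[{"offset":[0,0,0],"turn":[0,0,0]},{"offset":[0,0,0],"turn":[0,0,0]},{"offset":[0,0,0],"turn":[0,0,0]},{"offset":[0,0,0],"turn":[0,0,0]},{"offset":[0,0,0],"turn":[0,0,0]}]' 70
python3 -m inch '[{"offset":[0,0,0.1],"turn":[0,0,0]},{"offset":[0,0,0.3],"turn":[0,0,0]},{"offset":[0,0,0.5],"turn":[0,0,0]},{"offset":[0,0,0.7],"turn":[0,0,0]},{"offset":[0,-0.2,0.8],"turn":[0,0,0]},{"offset":[0,-0.4,0.8],"turn":[0,0,0]},{"offset":[0,-0.6,0.8],"turn":[0,0,0]},{"offset":[0,-0.8,0.8],"turn":[0,0,0]},{"offset":[0,-1,0.8],"turn":[0,0,0]},{"offset":[0,-1,0.8],"turn":[0,0,0]},{"offset":[0,-1,0.8],"turn":[0,0,0]}]'
python3 look.py j scene 130 120 390 310; python3 look.py k top 130 120 380 280
```

```text
t: 25.0
position: [0.5802, 0.0909, 0.0371]
tcp_rot: [[-0.146, 0.989, 0.003], [0.989, 0.146, -0.0], [-0.001, 0.003, -1.0]]
contact_force: [1.0, 0.6, -0.6]
width: 0.0394
finger_force: 31.0
t: 25.5
position: [0.5789, 0.091, 0.0354]
tcp_rot: [[-0.147, 0.989, 0.0], [0.989, 0.147, -0.0], [-0.0, 0.0, -1.0]]
contact_force: [0.9, 0.4, 0.6]
width: 0.0699
finger_force: 0.0
t: 26.6
position: [0.5787, -0.1095, 0.1951]
tcp_rot: [[-0.145, 0.989, -0.0], [0.989, 0.145, 0.001], [0.001, -0.0, -1.0]]
contact_force: [0.6, 0.8, -0.1]
width: 0.0703
finger_force: 0.0
26.65 [ 0.57867307 -0.10857125  0.19508297] 8.4143361570312 [-3.96212098e-04  5.47834502e-04 -9.99999771e-01] [-2.16610171e+01  7.95523085e+00  1.00182259e+02  2.18757695e-02
  7.18951952e+01 -3.00821519e+01]
26.7 [ 0.57870998 -0.10804312  0.19509477] 8.472218359115988 [-4.10928602e-04  4.79631983e-04 -9.99999801e-01] [-2.16092697e+01  7.94654760e+00  1.00190611e+02  1.77578356e-02
  7.18948521e+01 -3.00870060e+01]
```

View pics/j.png

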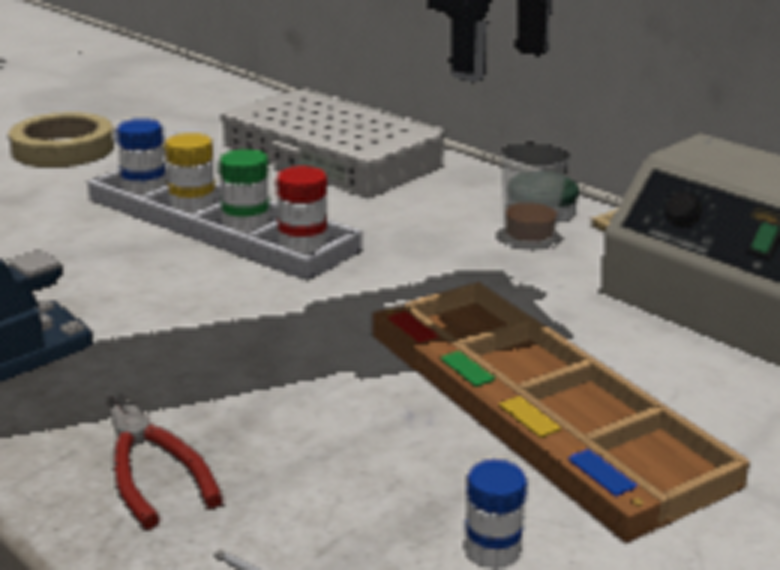

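View pics/k.png

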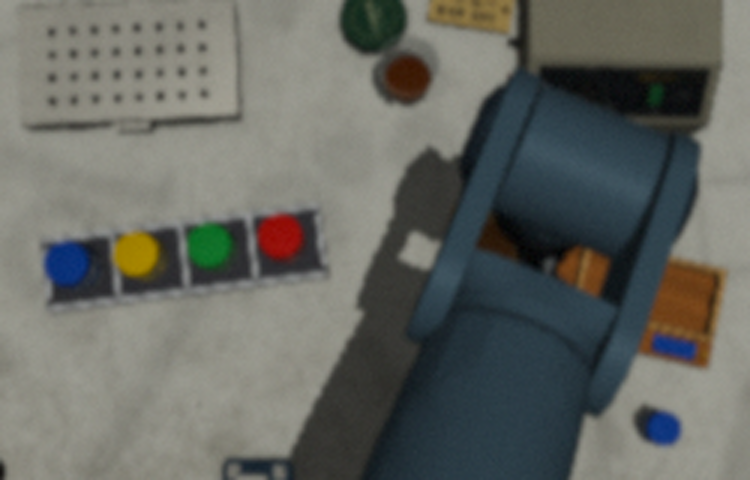

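Both views show blue, yellow, green and red upright in bays 1 to 4, at (68,263), (137,254), (210,245) and (281,237) in the top crop. The glass still stands at (407,77).

```bash
python3 -c "
from plant import r
print(r.hand_in())"
```

```text
the job is handed in; nothing more can be done
None
```

The four pots now stand upright in the grey bench rack in reverse order (blue, yellow, green, red from the left), the glass is still standing where it was, and the job was handed in after about 27 s of robot time.

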